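# Prove the cam lift's drop catch, then hold the lift at its top

## Task

Prove the drop catch of the cam lift before a drum goes on it: press its plunger down so that the lever drops all the way, then swing the lever back up until it stands upright, where the rest is at its highest, and hold it there. Finish while still holding the lever in that position, because a spring pulls it down when let go. Leave the other things on the slab where they are.

Things in the scene. Friction and masses are not known exactly. Their poses are not given: they have to be found in the camera images.
- camlift: Iron cam lift bolted to the slab, base 150 x 240 mm (x, y), cheeks 126 mm high; on top a sliding rest with two wooden blocks (top 160 mm above the slab at lowest, 176 at highest; reaches to x = +40 mm). Origin on the slab under the cam's axle, z up. Lever and plunger sit on its +x side. The axle is parallel to x, 100 mm up; the lever swings in the y-z plane and falls towards -y.
- pivot (a point): Point on the lever's turning axis (parallel to the lift's x), 100 mm above the slab, at x = +91 mm, y = 0 of the lift: centre of the circle that lever_grip runs on. Axes as the lift's.
- lever_grip (a point): Middle of the lever's side grip, a round dark wooden rod, 16 mm diameter, 74 mm long, parallel to the lift's x (x = +54 to +128 mm, middle at +91), sticking out from the end of the flat steel arm (10 mm thick), away from the lift. Runs on a 120 mm radius round pivot: 110 mm above the slab with the lever down, 203 on the catch, 220 upright. The point turns with the lever.
- lever (a joint): Lever angle in rad: 0 = down on its stop (arm 5 degrees above level, to the lift's -y); 0.93 = on the catch, as at the start; 1.48 = upright, highest lift; beyond it (to 1.95) the rest sinks again. A spring and its weight pull it down with 2 to 4 N at the grip, to the stop, or to the catch if let go above it. On the way up it rides over the catch by itself (a little more push at 0.5 to 0.95).
- plunger (a joint): How far the catch plunger is pressed, in m: 0 = up, 0.009 = fully down. Spring loaded, 2 to 5 N (up to 2 N more by friction); the lever is let go at 3 to 5 mm. It springs up when released, and dips by itself as the lever passes the catch on the way up.
- plunger_top (a point): Centre of the top face of the plunger's round steel head, 30 mm diameter, 10 mm high, pressed straight down; 138 mm above the slab when up; at x = +58 mm, y = +75 mm of the lift.
- rest (a joint): Lift of the rest in m: 0 with the lever down, 0.016 at its highest, with the lever upright.
- gatta_a: Bystander: upright wooden tuning cylinder, 30 mm diameter, 65 mm high; origin at the centre of its foot.
- gatta_b: Bystander: a second such cylinder, 30 mm diameter, 65 mm high; origin at the centre of its foot.
- punch: Bystander: hollow steel hole punch standing on its edge, 24 mm diameter, 100 mm high; origin at the centre of its foot.
- bob: Bystander: brass plumb bob standing point up, 38 mm diameter, 87 mm high; origin at the centre of its foot.
- anvil: Bystander: squat cast-iron anvil block in faded green, 130 x 90 x 78 mm, heavy; origin at the centre of its underside.
- hammer: Bystander: hammer lying on the slab on the right, about 280 mm long; origin at its underside.
- tin: Bystander: closed tin, 64 mm diameter, 70 mm high; origin at the centre of its foot.

How it is judged:
By the outcome, as a careful person would: the job done as asked, in the order asked, and still so for the second after the job is handed in, while the arm keeps its last pose, push and grip.
It also fails if it takes over 51 s, if anything falls off the work surface, if the arm or the gripper's body presses on something with over 40 N, if the wrist force passes 120 N, or if a joint passes its speed limit or range.

## Robot

A 6-joint arm with a two-finger parallel gripper is mounted at the origin on the work surface. World frame = base frame: x ahead of the robot, y to its left, z up, the work surface at z = 0. Lengths are in mm, angles in rad, forces in N, time in s.
With the tool pointing down it reaches from about 425 to 925 mm from the base axis. Payload 12.5 kg.
Tool frame: the origin (TCP) lies at the very end of the fingers, on their centre line; the grasp point (between the pads) lies 19 mm behind it; z points along the fingers, y is the direction in which the jaws open and shut (so a half turn about z gives the same grasp; the last joint's range is limited). The gripper opens to 85 mm and grips with 20 to 120 N. Pads are 22 mm wide; open, the fingers measure 114 mm over their backs; the gripper's body (76 mm by 85 mm) begins 54 mm behind the grasp point. The pads swing forward as they close: fully open they stand 13 mm farther back than shut.
Start: joints at [-1.223, 0.491, 1.559, -0, 1.092, -0.106], TCP at [274.014, -561.748, 231.327] pointing down, gripper open.
Joint ranges: [-3.1, 3.1], [-0.84, 2.19], [0.05, 2.79], [-1.13, 4.28], [0.06, 2.93], [-2.69, 2.69]. Speed limits (rad/s): [2.22, 2.22, 2.79, 3.14, 3.14, 3.14].

## Interface

Orientations are given as a unit quaternion [w, x, y, z].
In Python, from plant import env gives the robot as it stands.
- The arm moves only by the tool servo_tool, never from a script. Its argument "series" is a list of rows, each a list of 7 numbers: the closure, from 0 (fully open) to 1 (shut), then the shift along the world's x, y, z each as a share of 3 cm, from -1 to 1, then the turn, a rotation vector about the world's x, y, z each as a share of 6 degrees, from -1 to 1. A call has exactly 5 rows; each row shifts and turns the commanded pose from where the row before left it; what a row does not reach is not made up. A row lasts 1/10 s, in which the tool goes at most 50 mm and 8.59 degrees, less where a joint would pass 70% of its speed; a pose out of reach is approached as far as the arm can. A call with a number of a shift or a turn outside -1 to 1 is refused whole. A call with a gripper value outside its range is refused whole. The fingers move at their own pace and stop on an object; "squeeze" is the grip in N (left out, the last holds). Time passes only in rows, so rows that do not move let the fingers close, or fill a call up. It gives the time, the measured TCP pose, the force and the opening at its end, in the units of the state.
- env.observe(): the state, without advancing time (a new reading comes with each control period).
- env.read_camera(name): name is "scene" or "top" or "wrist"; returns the picture (480x640x3 uint8, red, green, blue); there is no depth.
- env.camera_info(name): a dict with "fx", "fy", "cx", "cy" (pixels), "dist" ([k1, k2, p1, p2, k3] as OpenCV has them; the pictures are not rectified), "extrinsics" (4x4, takes a point from world to camera coordinates). Camera axes: x right, y up, looking along -z (the intrinsics and any distortion apply to the point x, -y, -z); pixel columns grow to the right and rows downward; lengths in mm; the calibration is good to about 2 mm. A picture is of the moment at which its call begins: read the wrist's pose just before it. camera_info takes no time and is no camera call; for the wrist camera it gives the pose at the moment of the call.
- env.finish_job(): hands the job in, once; it reports no verdict.
The state is a dict: "t": time; "joints": joint angles; "qd": joint speeds; "effort": joint torques, N m; "position": TCP position; "orientation": TCP orientation; "contact_force": force on the tool from outside, world axes, zero at the start; "moment": the same for the moment, N m; "finger_gap": opening from 0.0 (shut) to 1.0 (fully open).
Only numpy, scipy, OpenCV 4.12 (cv2) and the standard library are available. Lean on these libraries where they do the work, as an engineer would, in place of code of your own. Each camera call takes 0.05 s, during which the arm holds its last target.

## Working session

There is one attempt and no reset: what is moved stays moved. The work goes in short steps, Python scripts to look and compute and a tool call to move; the robot and the scene stay as the last step left them, time stands still between calls to the robot, and variables do not carry over. Pictures are saved under pics/ and viewed, and the job is handed in when it is done.

Besides the shell and the picture viewer there is one more tool, called by a JSON object that holds its "op" and its "data". servo_tool: Moves the arm, as the interface text tells. Shift numbers are shares of 3 cm and turn numbers shares of 6 degrees, none past 1 either way. Its arguments: {"type":"object","properties":{"series":{"type":"array"},"squeeze":{"type":"number"}},"required":["series"]}

```bash
mkdir -p pics; ls
python3 - <<'E'
from plant import env
import cv2, json
print(env.observe())
for n in ("scene","top","wrist"):
    im=env.read_camera(n); cv2.imwrite(f"pics/{n}0.png",im[:,:,::-1])
    i=env.camera_info(n); print(n,{k:(v.tolist() if hasattr(v,'tolist') else v) for k,v in i.items()})
E
```

```text
pics
{'t': 0.0, 'joints': array([-1.22260793e+00,  4.91532752e-01,  1.55949371e+00,  2.36272342e-05,
        1.09172646e+00, -1.05611850e-01]), 'qd': array([-2.56475162e-03, -2.12426228e-03,  7.62573237e-04, -8.14004839e-05,
       -8.45579733e-06,  1.19387574e-03]), 'effort': array([-1.11259069e-03, -6.18456674e+01, -2.61592305e+01, -1.97044137e-04,
        4.10956767e-03, -5.06297596e-06]), 'position': array([ 273.92168864, -561.49321732,  230.72916274]), 'orientation': array([-5.77141281e-04,  9.74369480e-01,  2.24952838e-01, -5.97876658e-05]), 'contact_force': array([-0.4380988 ,  0.08185126, -0.09589897]), 'moment': array([ 0.00264896,  0.00113232, -0.00760951]), 'finger_gap': 0.9978994932451982}
scene {'fx': 621.88262376105, 'fy': 621.88262376105, 'cx': 313.5583339477481, 'cy': 236.3636061331811, 'dist': [-0.17370468299401207, 0.0, 0.0, 0.0, 0.0], 'extrinsics': [[0.3281425066620155, 0.9445737920536944, 0.010141335556670572, -172.74989792829322], [-0.5514116316817079, 0.18282002952877222, 0.8139545744384112, 239.2344754117954], [0.7669861196708099, -0.2726851447519698, 0.5808399
[... 259 characters left out ...]
901772129, -0.006563245154028263, -22.980556775341036], [0.9984489975103146, 0.023417949699369944, 0.0505093951906516, -572.3210718204599], [-0.05034032694067036, -0.007754139087204358, 0.9987020200292591, -1786.5381056756867], [0.0, 0.0, 0.0, 1.0]]}
wrist {'fx': 391.7240695210623, 'fy': 391.7240695210623, 'cx': 315.94106067839533, 'cy': 241.34031904986296, 'dist': [-0.03223587167494356, 0.0, 0.0, 0.0, 0.0], 'extrinsics': [[0.43813121151612977, -0.8989106030266814, -0.000877075605756198, -624.9045166048371], [0.8654872347648521, 0.42210376957311024, -0.2697410872879072, 34.881983671629364], [0.24284334035443542, 0.1174228916284231, 0.9629324880629593, -379.0253718348], [0.0, 0.0, 0.0, 1.0]]}
```

View pics/scene0.png

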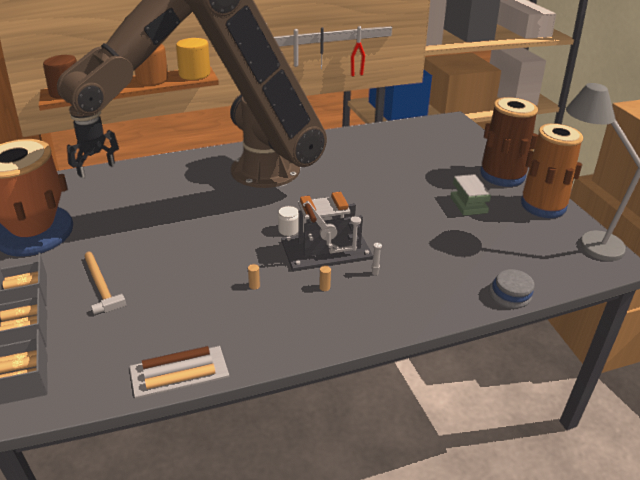

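View pics/top0.png

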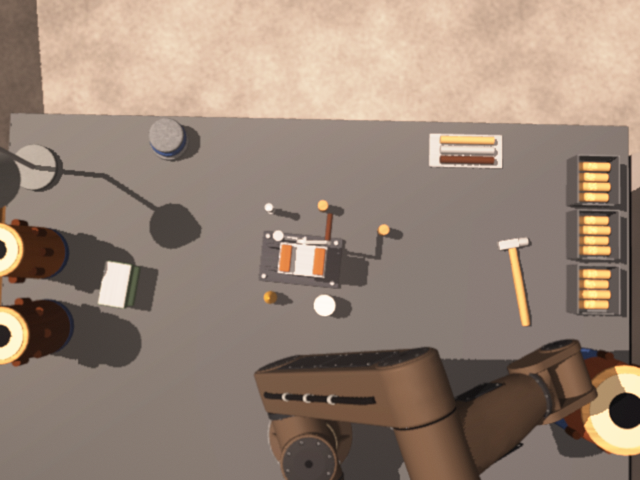

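View pics/wrist0.png

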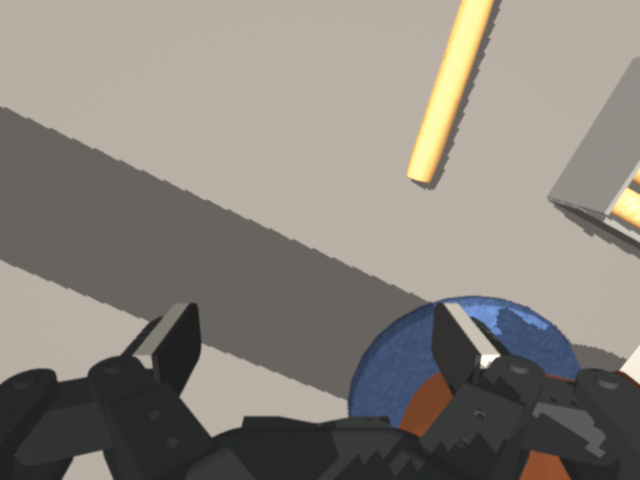

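The top view shows the lift at about (302,260), with its +x side facing away from the robot. The plunger head is near (278,236) and the lever grip near (328,228). I'll enlarge both views.

```bash
cat > h.py <<'E'
import numpy as np, cv2
from plant import env
def cam(n): 
    i=env.camera_info(n); K=np.array([[i['fx'],0,i['cx']],[0,i['fy'],i['cy']],[0,0,1.]])
    return K,np.array(i['dist']),np.array(i['extrinsics'])
def ray(c,uv):
    K,d,E=c; p=cv2.undistortPoints(np.array([[uv]],float),K,d)[0,0]
    v=np.array([p[0],-p[1],-1.]); R=E[:3,:3]
    return -R.T@E[:3,3], R.T@v
def onz(c,uv,z):
    o,v=ray(c,uv); return o+v*(z-o[2])/v[2]
def proj(c,P):
    K,d,E=c; q=E[:3,:3]@np.asarray(P,float)+E[:3,3]
    return cv2.projectPoints(np.array([[q[0],-q[1],-q[2]]]),np.zeros(3),np.zeros(3),K,d)[0][0,0]
E
python3 - <<'E'
import cv2
a=cv2.imread('pics/top0.png')[190:320,240:400]; cv2.imwrite('pics/topz.png',cv2.resize(a,None,fx=5,fy=4.6,interpolation=cv2.INTER_CUBIC)if 0 else cv2.resize(a,(720,585),interpolation=cv2.INTER_CUBIC))
a=cv2.imread('pics/scene0.png')[180:300,230:390]; cv2.imwrite('pics/scz.png',cv2.resize(a,(800,600),interpolation=cv2.INTER_CUBIC))
E
```

```text
(no output)
```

View pics/topz.png

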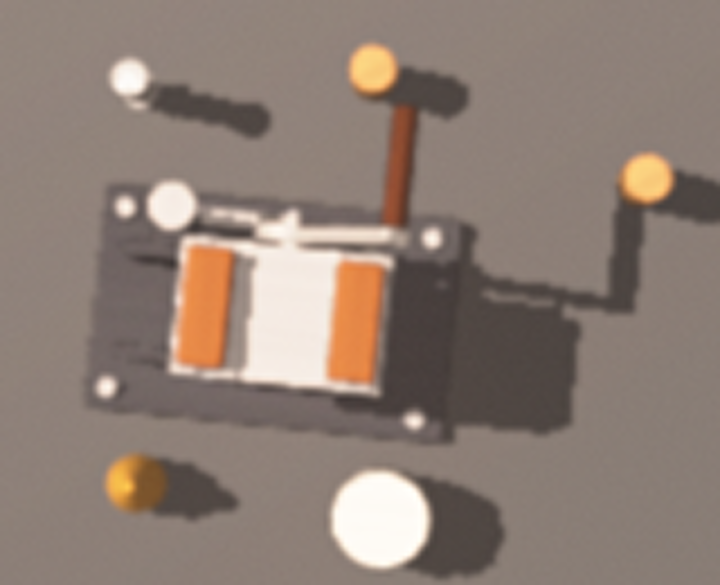

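View pics/scz.png

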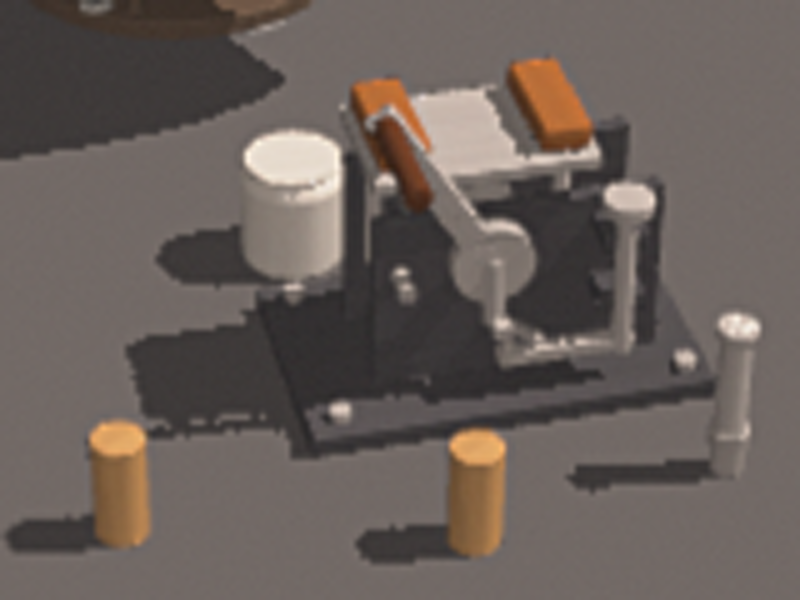

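Run:
```python
from h import *
T=cam('top');S=cam('scene')
im=cv2.imread('pics/top0.png');sc=cv2.imread('pics/scene0.png')
tz=lambda u,v:(240+u/4.5,190+v/4.5); sz=lambda u,v:(230+u/5,180+v/5)
# plunger centroid
def cen(img,x0,y0,x1,y1,f):
    r=img[y0:y1,x0:x1].astype(int); m=f(r); ys,xs=np.nonzero(m); return (xs.mean()+x0,ys.mean()+y0),m.sum()
wh=lambda r:r.min(2)>170
pt,n=cen(im,272,229,284,242,wh); print(pt,n)
P=onz(T,pt,138);print('plunger top',P)
# scene check
print('proj in scene',(proj(S,P)-[230,180])*5,'expect ~ (629,198)')
# blocks: orange on rest
hsv=cv2.cvtColor(im,cv2.COLOR_BGR2HSV)
m=((hsv[...,1]>140)&(hsv[...,0]<18)).astype(np.uint8);m[:, :270]=0;m[:,335:]=0;m[:208]=0;m[290:]=0
n,l,st,ce=cv2.connectedComponentsWithStats(m)
for k in range(1,n):
    if st[k,4]<15: continue
    ys,xs=np.nonzero(l==k); print(st[k],ce[k],cv2.minAreaRect(np.c_[xs,ys].astype(np.float32)))
for name,uv,z in [('corner tl',(110,186),10),('tr',(472,222),10),('br',(445,440),10),('bl',(85,407),10),('boltTL',(126,207),14),('boltTR',(432,237),14),('boltBR',(414,420),14),('boltBL',(106,386),14),('grip end far',(404,108),196),('grip in',(394,228),196),('gA',(372,68),65),('gB',(647,178),65),('punch',(130,76),100),('bob',(130,483),87),('tin',(381,519),70)]:
    print(name,onz(T,tz(*uv),z).round(1))
```

```text
(np.float64(277.5), np.float64(235.11904761904762)) 84
plunger top [580.96794316 102.51085932 138.        ]
proj in scene [627.74141136 191.50779642] expect ~ (629,198)
[326 214   6  26  99] [328.3030303  226.37373737] ((328.2804870605469, 226.47560119628906), (3.754672050476074, 25.399253845214844), 6.340191841125488)
[280 245  12  26 248] [285.27419355 257.72983871] ((285.28717041015625, 257.62872314453125), (9.651861190795898, 25.47295379638672), 5.710592269897461)
[313 249  12  26 244] [318.75       261.24590164] ((318.7301330566406, 261.313720703125), (9.578658103942871, 25.38606071472168), 6.009006023406982)
corner tl [599.  151.8  10. ]
tr [580.6 -90.8  10. ]
br [435.  -75.9  10. ]
bl [451.1 164.3  10. ]
boltTL [585.  140.3  14. ]
boltTR [569.7 -64.2  14. ]
boltBR [447.8 -55.   14. ]
boltBL [465.5 150.3  14. ]
grip end far [638.  -41.6 196. ]
grip in [565.7 -37.2 196. ]
gA [676.2 -21.7  65. ]
gB [ 608.8 -201.4   65. ]
punch [663.7 132.3 100. ]
bob [404.9 126.2  87. ]
tin [385.  -34.2  70. ]
```

Measured from the pixels: yaw about -4.6°, lift origin about (516.5, 32), plunger top about (581, 102.5). The plunger and the grip tip give the same origin to within 2 mm. I'll move over there with the fingers closing on the way.

{"op": "servo_tool", "data": {"series": [[1,0.4,0.9,0.3,0,0,-0.2],[1,0.4,0.9,0.3,0,0,-0.2],[1,0.4,0.9,0.3,0,0,-0.2],[1,0.4,0.9,0.3,0,0,-0.2],[1,0.4,0.9,0.3,0,0,-0.2]], "squeeze": 40}}

```text
t: 0.65
position: [334.3, -425.6, 276.5]
orientation: [-0.0, 0.985, 0.173, -0.0]
contact_force: [0.1, -0.8, -0.5]
finger_gap: 0.143
```

{"op": "servo_tool", "data": {"series": [[1,0.4,0.9,0,0,0,-0.2],[1,0.4,0.9,0,0,0,-0.2],[1,0.4,0.9,0,0,0,-0.2],[1,0.4,0.9,0,0,0,-0.2],[1,0.4,0.9,0,0,0,-0.2]]}}

```text
t: 1.15
position: [394.3, -290.6, 276.3]
orientation: [-0.0, 0.993, 0.121, -0.0]
contact_force: [0.5, -0.2, 0.5]
finger_gap: -0.001
```

{"op": "servo_tool", "data": {"series": [[1,0.4,0.9,0,0,0,-0.2],[1,0.4,0.9,0,0,0,-0.2],[1,0.4,0.9,0,0,0,-0.2],[1,0.4,0.9,0,0,0,-0.2],[1,0.4,0.9,0,0,0,-0.2]]}}

```text
t: 1.65
position: [454.3, -155.5, 276.2]
orientation: [-0.0, 0.998, 0.069, -0.0]
contact_force: [0.8, 0.2, -0.1]
finger_gap: -0.001
```

{"op": "servo_tool", "data": {"series": [[1,0.4,0.9,0.2,0,0,-0.2],[1,0.4,0.9,0.2,0,0,-0.2],[1,0.4,0.9,0.2,0,0,-0.2],[1,0.4,0.9,0.2,0,0,-0.2],[1,0.4,0.9,0.2,0,0,-0.2]]}}

```text
t: 2.15
position: [514.3, -20.5, 306.5]
orientation: [0.0, 1.0, 0.017, -0.0]
contact_force: [1.0, 0.2, 0.1]
finger_gap: -0.001
```

Run:
```python
from h import *
W=env.camera_info('wrist')
cv2.imwrite('pics/w1.png',env.read_camera('wrist')[:,:,::-1]); np.save('w1E.npy',W['extrinsics'])
```

```text
(no output)
```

View pics/w1.png

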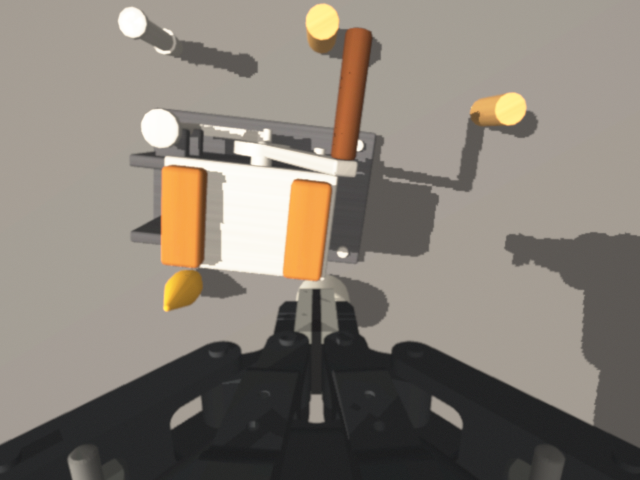

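Clear view. The plunger head is at about (160,128). The grip runs from (357,30) to (344,158).

Run:
```python
from h import *
W=cam('wrist');T=cam('top')
im=cv2.imread('pics/w1.png');hsv=cv2.cvtColor(im,cv2.COLOR_BGR2HSV)
m=(im.min(2)>185).astype(np.uint8); m[:100]=0;m[152:]=0;m[:,:135]=0;m[:,182:]=0
n,l,st,ce=cv2.connectedComponentsWithStats(m);print(st[1:],ce[1:])
k=1+st[1:,4].argmax(); ys,xs=np.nonzero(l==k); c,r=cv2.minEnclosingCircle(np.c_[xs,ys].astype(np.float32)); print(c,r)
P=onz(W,c,138); print('plunger',P)
m=((hsv[...,1]>120)&(hsv[...,0]<14)&(hsv[...,2]<170)).astype(np.uint8); m[:20]=0;m[162:]=0;m[:,:328]=0;m[:,380:]=0
ys,xs=np.nonzero(m); rc=cv2.minAreaRect(np.c_[xs,ys].astype(np.float32)); print(rc)
b=cv2.boxPoints(rc); b=b[b[:,1].argsort()]; e1=b[:2].mean(0); e2=b[2:].mean(0); print(e1,e2)
A=onz(W,e1,203);B=onz(W,e2,203);print('grip',A,B,np.linalg.norm(A-B),np.degrees(np.arctan2(*(A-B)[[1,0]])))
# blocks yaw
for x0,x1 in((155,210),(280,335)):
    mm=((hsv[...,1]>150)&(hsv[...,2]>180)).astype(np.uint8);mm[:160]=0;mm[282:]=0;mm[:,:x0]=0;mm[:,x1:]=0
    ys,xs=np.nonzero(mm);r=cv2.minAreaRect(np.c_[xs,ys].astype(np.float32));b=cv2.boxPoints(r);Q=[onz(W,q,170) for q in b]
    Q=sorted(Q,key=lambda q:q[0]); a=(Q[2]+Q[3]-Q[0]-Q[1])/2; print('block',np.linalg.norm(a),np.degrees(np.arctan2(a[1],a[0])),np.mean(Q,0))
for yaw in(-4,-4.6,-5.2):
    t=np.radians(yaw);R=np.array([[np.cos(t),-np.sin(t)],[np.sin(t),np.cos(t)]])
    print(yaw,'orig plunger',P[:2]-R@[58,75],'grip end',A[:2]-R@[128,-63],'mid',(A+B)[:2]/2-R@[91,-63])
```

```text
[[ 141  109   37   39 1150]] [[159.03478261 127.88086957]]
(159.2954559326172, 127.59091186523438) 19.971214294433594
plunger [584.06253787 105.37606657 138.        ]
((350.8923645019531, 93.36154174804688), (26.41939926147461, 132.2210235595703), 7.125016689300537)
[359.09238   27.761538] [342.69235 158.96155]
grip [643.22063442 -38.47027999 203.        ] [568.71071455 -32.77683624 203.        ] 74.72712667334838 -4.369587620175261
block 87.70093909890002 -4.596219669050473 [514.29529422  82.8506311  170.        ]
block 74.19622932827743 -5.189377770917736 [513.00723837 -10.21694145 170.        ]
-4 orig plunger [520.97208742  34.60463828] grip end [519.92709383  33.30508381] mid [519.58200376  33.57081616]
-4.6 orig plunger [520.23444359  35.2691883 ] grip end [520.68547021  34.59225166] mid [520.31132878  34.47161334]
-5.2 orig plunger [519.50379923  35.94142633] grip end [521.45728395  35.87140738] mid [521.05004676  35.36472379]
```

{"op": "servo_tool", "data": {"series": [[1,0.47,0.84,0,0,0,-0.22],[1,0.47,0.84,0,0,0,-0.22],[1,0.47,0.84,0,0,0,-0.22],[1,0.47,0.84,-0.5,0,0,-0.22],[1,0.47,0.84,-1,0,0,-0.22]]}}

```text
t: 2.7
position: [585.7, 105.4, 262.5]
orientation: [-0.0, 0.999, -0.041, 0.002]
contact_force: [1.8, -1.1, 0.0]
finger_gap: 0.0
```

{"op": "servo_tool", "data": {"series": [[1,0,0,-1,0,0,0],[1,0,0,-1,0,0,0],[1,0,0,-0.8,0,0,0],[1,0,0,-0.6,0,0,0],[1,0,0,0,0,0,0]]}}

```text
t: 3.2
position: [583.4, 104.1, 156.9]
orientation: [0.0, 0.999, -0.04, -0.002]
contact_force: [-0.6, -0.2, 0.1]
finger_gap: 0.002
```

Run:
```python
from h import *
s=env.observe(); print(s['position'],s['orientation'])
im=env.read_camera('scene')[:,:,::-1]; cv2.imwrite('pics/s2.png',cv2.resize(im[120:300,210:450],(800,600),interpolation=cv2.INTER_CUBIC))
cv2.imwrite('pics/w2.png',env.read_camera('wrist')[:,:,::-1])
```

```text
[583.41475562 104.14536469 156.94477786] [ 2.86201011e-04  9.99192684e-01 -4.01099023e-02 -2.25713180e-03]
```

View pics/s2.png

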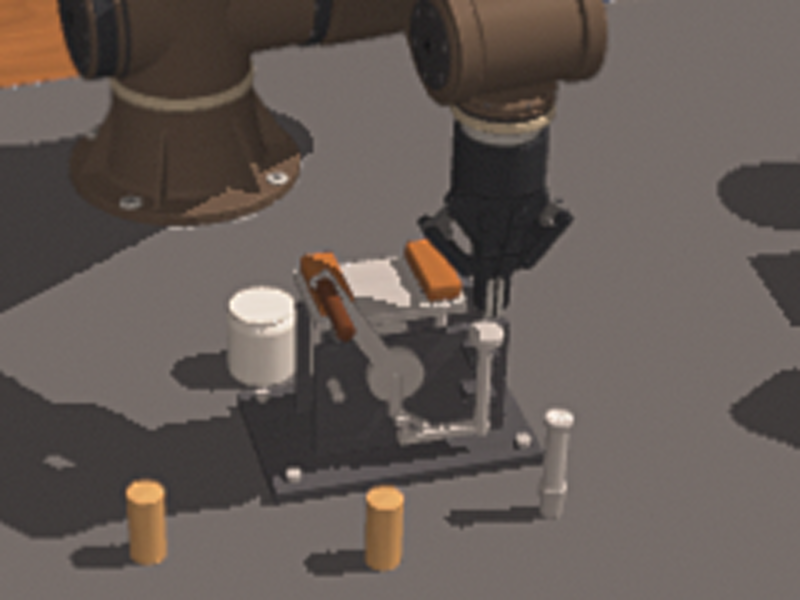

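View pics/w2.png

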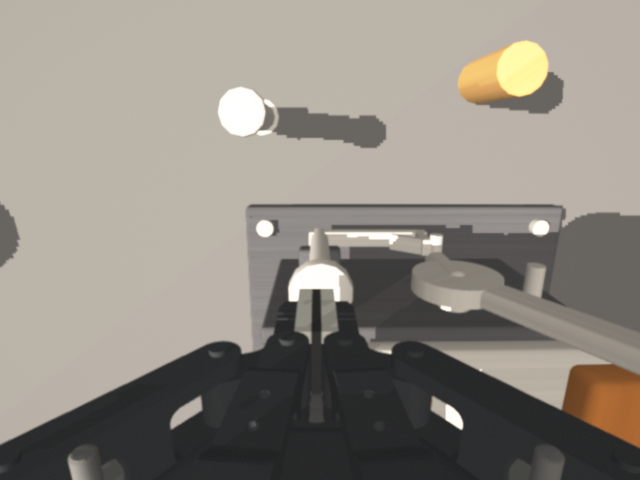

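The fingertips are over the plunger head in both views. I'll press about 7 mm, check, and then press the rest.

{"op": "servo_tool", "data": {"series": [[1,0.07,0,-0.3,0,0,0],[1,0,0,-0.2,0,0,0],[1,0,0,-0.2,0,0,0],[1,0,0,-0.15,0,0,0],[1,0,0,0,0,0,0]]}}

```text
t: 3.8
position: [586.5, 104.3, 133.4]
orientation: [0.0, 0.999, -0.04, -0.0]
contact_force: [-0.4, 0.0, 1.6]
finger_gap: 0.002
```

Run:
```python
from h import *
s=env.observe(); print(s['position'],s['contact_force'])
im=env.read_camera('scene')[:,:,::-1]; cv2.imwrite('pics/s3.png',cv2.resize(im[120:300,210:450],(800,600),interpolation=cv2.INTER_CUBIC))
```

```text
[586.54987716 104.2554419  133.39816471] [-0.42085301  0.01529105  1.60195767]
```

View pics/s3.png

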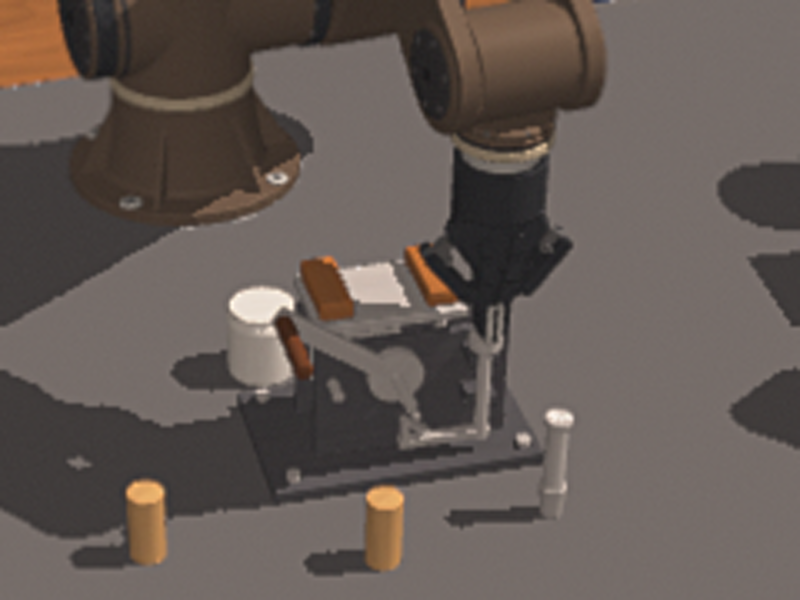

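The catch has let go: the grip has moved to about (293,345) and the lever is falling. I'll press down fully and keep it pressed.

{"op": "servo_tool", "data": {"series": [[1,0,0,-0.1,0,0,0],[1,0,0,-0.05,0,0,0],[1,0,0,0,0,0,0],[1,0,0,0,0,0,0],[1,0,0,0,0,0,0]]}}

```text
t: 4.35
position: [586.7, 104.3, 129.5]
orientation: [0.0, 0.999, -0.04, 0.0]
contact_force: [0.4, -0.3, 4.4]
finger_gap: -0.003
```

{"op": "servo_tool", "data": {"series": [[1,0,0,0,0,0,0],[1,0,0,0,0,0,0],[1,0,0,0,0,0,0],[1,0,0,0,0,0,0],[1,0,0,0,0,0,0]]}}

```text
t: 4.85
position: [586.7, 104.3, 129.3]
orientation: [0.0, 0.999, -0.04, 0.0]
contact_force: [-0.2, -0.0, 3.8]
finger_gap: -0.002
```

Run:
```python
from h import *
s=env.observe(); print(s['position'],s['contact_force'])
im=env.read_camera('scene')[:,:,::-1]; cv2.imwrite('pics/s4.png',cv2.resize(im[120:300,210:450],(800,600),interpolation=cv2.INTER_CUBIC))
S=cam('scene');t=np.radians(-4.6);R=np.array([[np.cos(t),-np.sin(t)],[np.sin(t),np.cos(t)]])
for a in(0,.1,.2):
    th=np.radians(5)+a
    for x in(54,128):
        p=R@[x,-120*np.cos(th)]+[520.3,34.7]; print(a,x,(proj(S,[*p,100+120*np.sin(th)])-[210,120])*10/3)
```

```text
[586.65994285 104.26091791 129.3388454 ] [-0.1842741  -0.00887634  3.75289275]
0 54 [259.28638955 385.9010438 ]
0 128 [279.7833332 438.7145037]
0.1 54 [261.05053478 373.74174412]
0.1 128 [281.6898626  426.33541654]
0.2 54 [264.24927773 361.51706616]
0.2 128 [285.07919684 413.87317238]
```

View pics/s4.png

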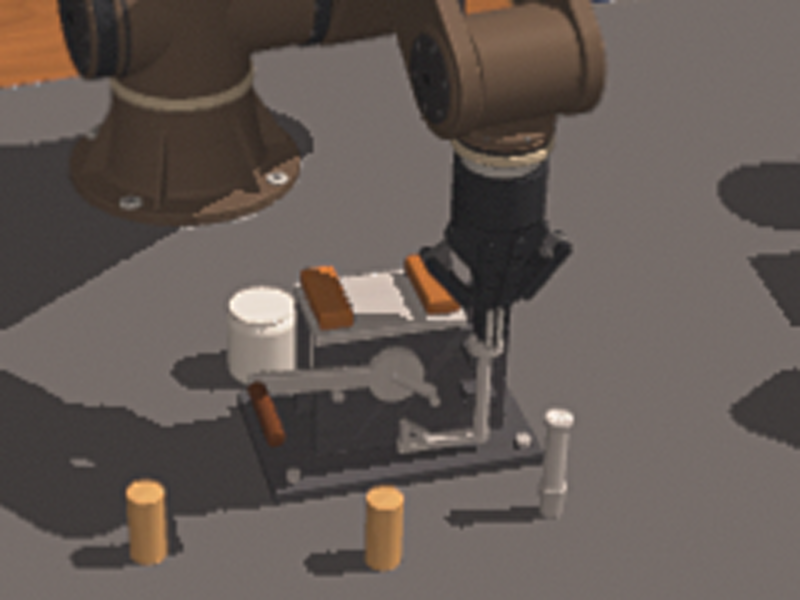

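The lever is on its stop. The grip is seen at (258,388)-(278,440), against (259,386)-(280,439) predicted for angle 0. I'll retract, open the gripper, and go over the grip.

{"op": "servo_tool", "data": {"series": [[1,0,0,0.6,0,0,0],[1,0,0,1,0,0,0],[1,0,0,1,0,0,0],[0.3,0,0,1,0,0,0],[0,0.1,-0.5,0.1,0,0,0]]}}

```text
t: 5.4
position: [590.4, 90.2, 243.6]
orientation: [-0.0, 0.999, -0.039, 0.002]
contact_force: [-0.8, 0.0, -0.2]
finger_gap: 0.332
```

{"op": "servo_tool", "data": {"series": [[0,0.13,-1,0,0,0,0],[0,0.13,-1,0,0,0,0],[0,0.13,-1,0,0,0,0],[0,0.13,-1,0,0,0,0],[0,0.1,-1,0,0,0,0]]}}

```text
t: 5.9
position: [608.0, -62.4, 239.2]
orientation: [-0.0, 0.999, -0.04, -0.001]
contact_force: [-0.7, -0.3, -0.5]
finger_gap: 1.0
```

{"op": "servo_tool", "data": {"series": [[0,0,-0.8,0,0,0,0],[0,0,-0.25,-0.5,0,0,0],[0,0,0,-0.6,0,0,0],[0,0,0,-0.4,0,0,0],[0,0,0,0,0,0,0]]}}

```text
t: 6.4
position: [607.4, -92.2, 193.1]
orientation: [-0.0, 0.999, -0.04, -0.002]
contact_force: [0.5, -0.2, 0.1]
finger_gap: 1.0
```

Run:
```python
from h import *
s=env.observe(); print(s['position'],s['contact_force'])
W=cam('wrist')
cv2.imwrite('pics/w5.png',env.read_camera('wrist')[:,:,::-1])
t=np.radians(-4.6);R=np.array([[np.cos(t),-np.sin(t)],[np.sin(t),np.cos(t)]])
for x in(54,128): print(proj(W,[*(R@[x,-119.5]+[520.3,34.7]),110.5]))
```

```text
[607.37141424 -92.22806821 193.11351843] [ 0.52983483 -0.19481871  0.09461104]
[315.69900891 314.41719749]
[315.62675507 198.27368448]
```

View pics/w5.png

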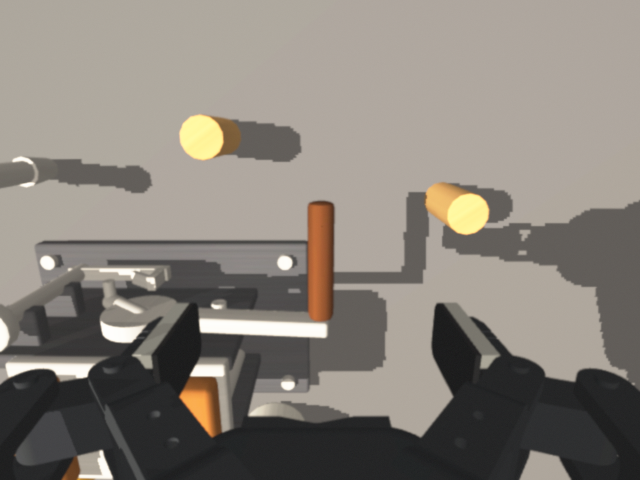

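The rod appears at column 320, rows 203-320, which is about 3 mm towards -y and 3 mm towards -x of the prediction. I'll correct y by 2 mm and descend.

{"op": "servo_tool", "data": {"series": [[0,0,-0.07,-0.6,0,0,0],[0,0,0,-0.8,0,0,0],[0,0,0,-0.8,0,0,0],[0,0,0,-0.6,0,0,0],[0,0,0,-0.5,0,0,0]]}}

```text
t: 6.95
position: [608.5, -94.1, 96.0]
orientation: [0.0, 0.999, -0.04, 0.0]
contact_force: [1.0, -0.4, 0.4]
finger_gap: 1.002
```

{"op": "servo_tool", "data": {"series": [[0,0,0,-0.1,0,0,0],[0.5,0,0,0,0,0,0],[0.6,0,0,0,0,0,0],[0.6,0,0,0,0,0,0],[0.6,0,0,0,0,0,0]], "squeeze": 30}}

```text
t: 7.45
position: [608.5, -94.4, 94.1]
orientation: [0.0, 0.999, -0.04, 0.001]
contact_force: [-0.6, 0.5, 0.4]
finger_gap: 0.403
```

Run:
```python
from h import *
s=env.observe(); print(s['position'],s['contact_force'],s['finger_gap'])
cv2.imwrite('pics/w6.png',env.read_camera('wrist')[:,:,::-1])
im=env.read_camera('scene')[:,:,::-1]; cv2.imwrite('pics/s6.png',cv2.resize(im[120:300,210:450],(800,600),interpolation=cv2.INTER_CUBIC))
```

```text
[608.49506641 -94.39275104  94.08741863] [-0.58971931  0.47671931  0.42481255] 0.4031670480560195
```

View pics/w6.png

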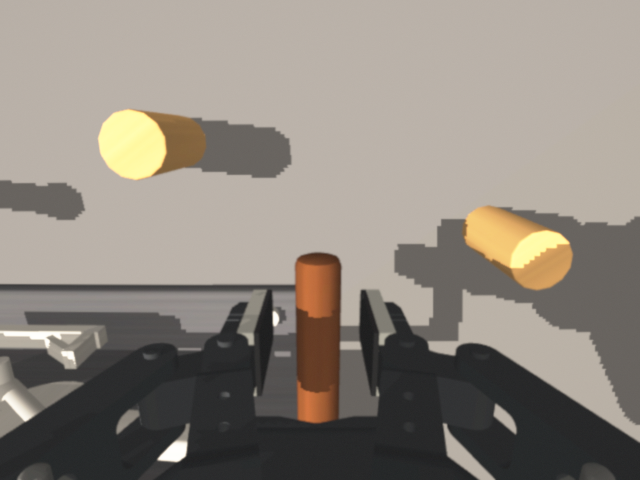

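View pics/s6.png

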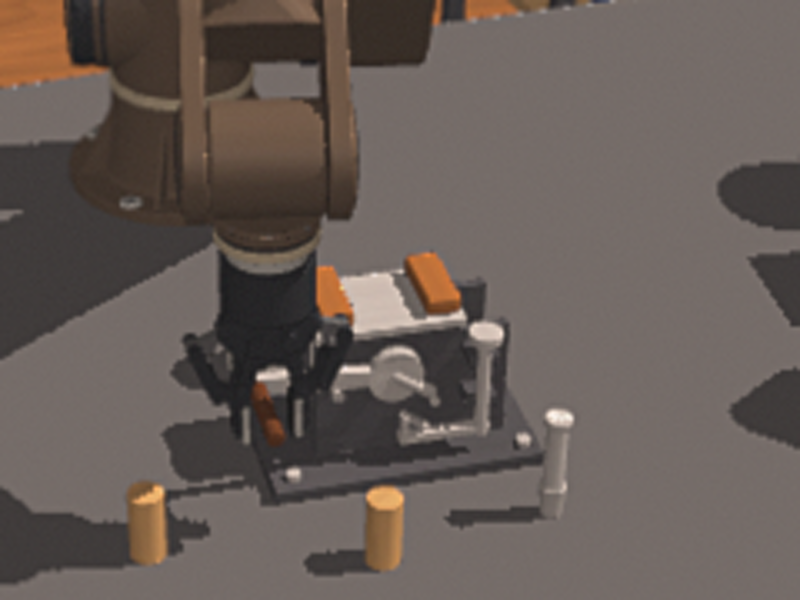

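The rod is centred between the pads (pads at 272 and 360, rod at 318). Closing.

{"op": "servo_tool", "data": {"series": [[0.75,0,0,0,0,0,0],[1,0,0,0,0,0,0],[1,0,0,0,0,0,0],[1,0,0,0,0,0,0],[1,0,0,0,0,0,0]], "squeeze": 30}}

```text
t: 8.05
position: [608.2, -94.9, 93.5]
orientation: [0.0, 0.999, -0.04, 0.0]
contact_force: [-0.3, -4.4, 2.0]
finger_gap: 0.175
```

Run:
```python
from h import *
s=env.observe(); print(s['position'],s['contact_force'],s['finger_gap']*85)
p=s['position'];o0=None
# arc: commanded TCP deltas from here, lift y -> world via yaw
t=np.radians(-4.6);yd=np.array([-np.sin(t),np.cos(t)])
prev=None;th0=np.radians(5)
for a in np.arange(0,1.49,0.074*1):
    th=th0+a; q=np.array([*(yd*-120*np.cos(th)),120*np.sin(th)])
    if prev is not None: print(round(a,3),((q-prev)/30).round(2), (q-q0).round(1))
    else:q0=q
    prev=q
```

```text
[608.21202481 -94.90388072  93.50517072] [-0.33027773 -4.38738446  1.9879933 ] 14.861690956195314
0.074 [0.   0.04 0.29] [0.1 1.1 8.8]
0.148 [0.   0.06 0.29] [ 0.2  2.8 17.5]
0.222 [0.01 0.08 0.29] [ 0.4  5.2 26.1]
0.296 [0.01 0.1  0.28] [ 0.7  8.2 34.4]
0.37 [0.01 0.12 0.27] [ 1.  11.8 42.5]
0.444 [0.01 0.14 0.26] [ 1.3 16.  50.3]
0.518 [0.01 0.16 0.25] [ 1.7 20.8 57.8]
0.592 [0.01 0.18 0.24] [ 2.1 26.1 64.9]
0.666 [0.02 0.19 0.22] [ 2.6 31.9 71.6]
0.74 [0.02 0.21 0.21] [ 3.1 38.2 77.9]
0.814 [0.02 0.22 0.19] [ 3.6 44.9 83.6]
0.888 [0.02 0.24 0.17] [ 4.2 52.1 88.9]
0.962 [0.02 0.25 0.16] [ 4.8 59.6 93.6]
1.036 [0.02 0.26 0.14] [ 5.4 67.4 97.7]
1.11 [0.02 0.27 0.12] [  6.1  75.5 101.3]
1.184 [0.02 0.28 0.1 ] [  6.7  83.9 104.2]
1.258 [0.02 0.28 0.08] [  7.4  92.4 106.5]
1.332 [0.02 0.29 0.06] [  8.1 101.1 108.2]
1.406 [0.02 0.29 0.03] [  8.8 109.9 109.2]
1.48 [0.02 0.29 0.01] [  9.6 118.7 109.5]
```

Gripped (15 mm gap on the 16 mm rod). Now I'll follow the 120 mm arc.

{"op": "servo_tool", "data": {"series": [[1,0,0.02,0.29,0,0,0],[1,0,0.05,0.29,0,0,0],[1,0.01,0.08,0.29,0,0,0],[1,0.01,0.1,0.28,0,0,0],[1,0.01,0.12,0.27,0,0,0]], "squeeze": 40}}

```text
t: 8.55
position: [609.1, -84.3, 136.4]
orientation: [0.001, 0.999, -0.04, 0.0]
contact_force: [0.7, -12.0, -1.6]
finger_gap: 0.169
```

{"op": "servo_tool", "data": {"series": [[1,0.01,0.14,0.26,0,0,0],[1,0.01,0.16,0.25,0,0,0],[1,0.02,0.18,0.24,0,0,0],[1,0.02,0.19,0.22,0,0,0],[1,0.02,0.21,0.21,0,0,0]]}}

```text
t: 9.05
position: [611.3, -60.3, 173.1]
orientation: [0.003, 0.999, -0.04, 0.0]
contact_force: [-8.0, -29.6, 10.8]
finger_gap: 0.17
```

The radial force has grown to about 28 N, so the commanded path runs inside the true circle. I'll ease outward before going on.

{"op": "servo_tool", "data": {"series": [[1,-0.03,-0.07,0.05,0,0,0],[1,-0.03,-0.06,0.03,0,0,0],[1,0,0,0,0,0,0],[1,0,0,0,0,0,0],[1,0,0,0,0,0,0]]}}

```text
t: 9.55
position: [610.8, -60.5, 173.9]
orientation: [-0.0, 0.999, -0.04, 0.001]
contact_force: [8.5, 0.3, -6.7]
finger_gap: 0.167
```

Run:
```python
from h import *
s=env.observe(); print(s['position'],s['contact_force'],s['moment'])
cv2.imwrite('pics/w7.png',env.read_camera('wrist')[:,:,::-1])
im=env.read_camera('scene')[:,:,::-1]; cv2.imwrite('pics/s7.png',cv2.resize(im[120:300,210:450],(800,600),interpolation=cv2.INTER_CUBIC))
```

```text
[610.82921004 -60.48671919 173.87660196] [ 8.50442974  0.27830757 -6.74307947] [-0.3609936  -1.26047886 -0.04763829]
```

View pics/w7.png

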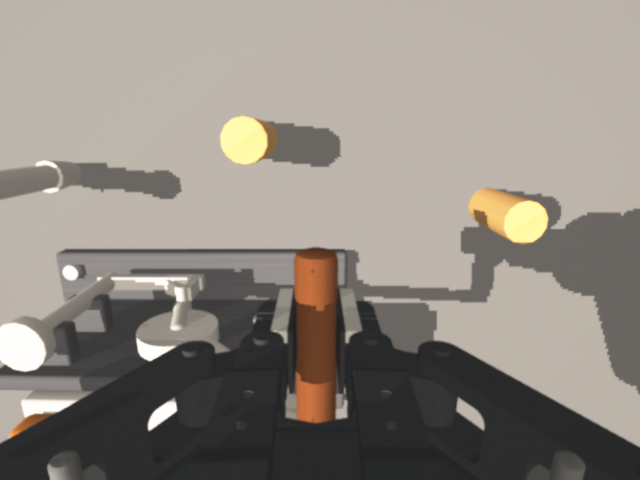

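View pics/s7.png

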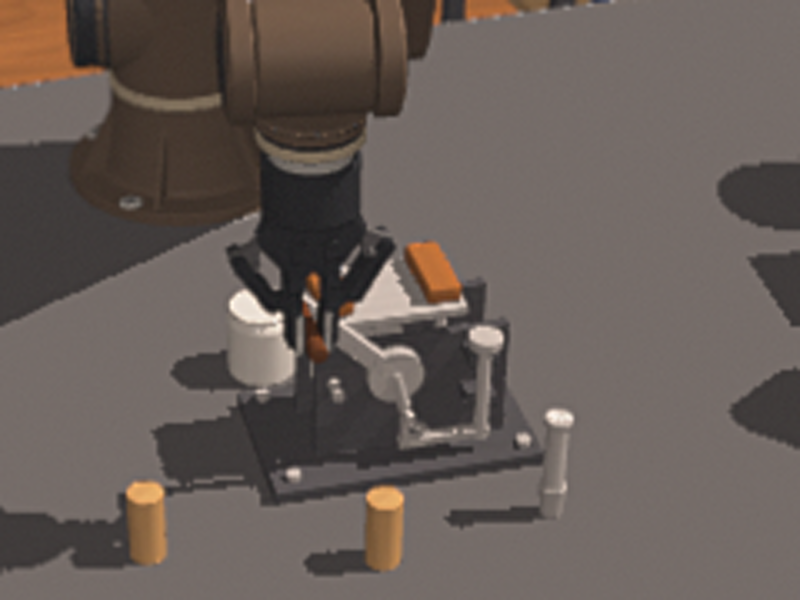

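Run:
```python
from h import *
S=cam('scene');W=cam('wrist');t=np.radians(-4.6);R=np.array([[np.cos(t),-np.sin(t)],[np.sin(t),np.cos(t)]])
for O in((520.3,34.7),(517,32)):
  for a in(0,.65,.7,.75,.8):
    th=np.radians(5)+a
    P=[[*(R@[x,-120*np.cos(th)]+O),100+120*np.sin(th)] for x in(54,128)]
    print(O,a,[((proj(S,p)-[210,120])*10/3).round() for p in P],np.round(P[1],0),proj(W,P[1]).round())
```

```text
(520.3, 34.7) 0 [array([259., 386.]), array([280., 439.])] [638. -95. 110.] [375. 207.]
(520.3, 34.7) 0.65 [array([295., 309.]), array([318., 360.])] [641. -64. 181.] [319. 242.]
(520.3, 34.7) 0.7 [array([301., 304.]), array([323., 355.])] [641. -60. 185.] [307. 245.]
(520.3, 34.7) 0.75 [array([306., 299.]), array([328., 350.])] [641. -56. 189.] [294. 249.]
(520.3, 34.7) 0.8 [array([311., 294.]), array([334., 345.])] [642. -51. 193.] [280. 252.]
(517, 32) 0 [array([255., 384.]), array([275., 437.])] [635. -97. 110.] [381. 212.]
(517, 32) 0.65 [array([291., 308.]), array([313., 359.])] [637. -67. 181.] [327. 250.]
(517, 32) 0.7 [array([296., 302.]), array([318., 353.])] [638. -63. 185.] [316. 254.]
(517, 32) 0.75 [array([301., 297.]), array([324., 348.])] [638. -58. 189.] [303. 257.]
(517, 32) 0.8 [array([307., 293.]), array([330., 343.])] [639. -54. 193.] [289. 261.]
```

Run:
```python
import cv2
from h import *
im=env.read_camera('scene')[:,:,::-1]; cv2.imwrite('pics/s8.png',cv2.resize(im[190:270,280:360],(640,600),interpolation=cv2.INTER_CUBIC))
```

```text
(no output)
```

View pics/s8.png

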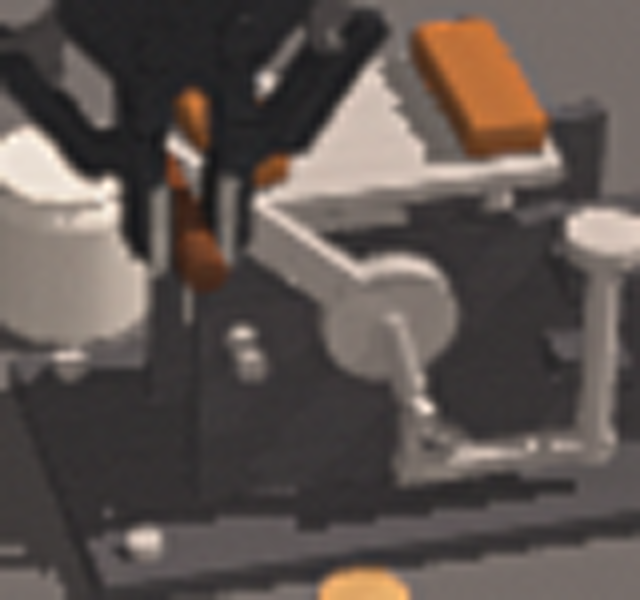

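The scene view puts the rod end at a lever angle of about 0.69, with the rod some 10 mm behind the fingertips, so it slid a little in the pads but is still held. I'll continue along the true arc in small calls.

{"op": "servo_tool", "data": {"series": [[1,0.03,0.19,0.18,0,0,0],[1,0.02,0.2,0.17,0,0,0],[1,0.02,0.21,0.16,0,0,0],[1,0.02,0.22,0.14,0,0,0],[1,0,0,0,0,0,0]]}}

```text
t: 10.2
position: [612.9, -36.2, 194.4]
orientation: [0.001, 0.999, -0.04, 0.001]
contact_force: [-0.1, -6.8, 3.8]
finger_gap: 0.171
```

{"op": "servo_tool", "data": {"series": [[1,0.02,0.23,0.13,0,0,0],[1,0.02,0.24,0.11,0,0,0],[1,0.02,0.25,0.09,0,0,0],[1,0.02,0.25,0.08,0,0,0],[1,0,0,0,0,0,0]]}}

```text
t: 10.7
position: [615.4, -7.4, 207.9]
orientation: [0.001, 0.999, -0.04, 0.002]
contact_force: [-2.5, -6.9, 13.0]
finger_gap: 0.165
```

Run:
```python
from h import *
s=env.observe(); print(s['position'],s['contact_force'])
im=env.read_camera('scene')[:,:,::-1]; cv2.imwrite('pics/s9.png',cv2.resize(im[180:270,260:380],(800,600),interpolation=cv2.INTER_CUBIC))
```

```text
[615.41824331  -7.35726291 207.85763546] [-2.51795775 -6.88738133 13.04275652]
```

View pics/s9.png

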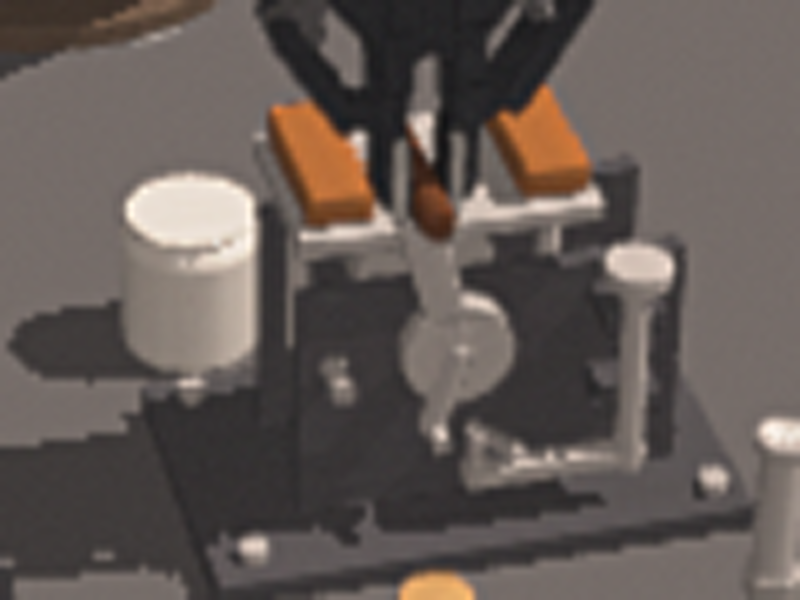

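The lever is past the catch at about 1.2 rad. On to upright.

{"op": "servo_tool", "data": {"series": [[1,0.02,0.25,0.09,0,0,0],[1,0.02,0.25,0.06,0,0,0],[1,0.02,0.25,0.04,0,0,0],[1,0.02,0.23,0.01,0,0,0],[1,0,0,0,0,0,0]]}}

```text
t: 11.25
position: [617.8, 22.5, 213.5]
orientation: [0.001, 0.999, -0.04, 0.002]
contact_force: [-1.4, -5.3, 11.0]
finger_gap: 0.168
```

Run:
```python
from h import *
s=env.observe(); print(s['position'],s['contact_force'])
im=env.read_camera('scene')[:,:,::-1]; cv2.imwrite('pics/s10.png',im);cv2.imwrite('pics/s10z.png',cv2.resize(im[180:270,260:380],(800,600),interpolation=cv2.INTER_CUBIC))
im=env.read_camera('wrist')[:,:,::-1]; cv2.imwrite('pics/w10.png',im)
S=cam('scene');W=cam('wrist');t=np.radians(-4.6);R=np.array([[np.cos(t),-np.sin(t)],[np.sin(t),np.cos(t)]])
for O in((520.3,34.7),(517,32)):
  print('hub',((proj(S,[*(R@[60,0]+O),100])-[260,180])*20/3).round(),proj(W,[*(R@[60,0]+O),100]).round())
  for a in(1.35,1.42,1.48,1.54):
    th=np.radians(5)+a
    P=[[*(R@[x,-120*np.cos(th)]+O),100+120*np.sin(th)] for x in(54,128)]
    print(a,[((proj(S,p)-[260,180])*20/3).round() for p in P],np.round((0.45*P[0][1]+.55*P[1][1]),1),proj(W,P[1]).round())
```

```text
[617.79128898  22.48124159 213.45462947] [-1.3814074  -5.34920767 11.01112183]
hub [470. 361.] [309. 290.]
1.35 [array([435., 115.]), array([486., 214.])] 11.2 [347. 242.]
1.42 [array([455., 110.]), array([507., 209.])] 19.5 [324. 242.]
1.48 [array([473., 108.]), array([525., 206.])] 26.7 [304. 243.]
1.54 [array([490., 106.]), array([543., 204.])] 33.9 [284. 242.]
hub [461. 358.] [313. 294.]
1.35 [array([426., 112.]), array([477., 210.])] 8.5 [354. 250.]
1.42 [array([446., 107.]), array([497., 206.])] 16.8 [332. 250.]
1.48 [array([463., 105.]), array([515., 203.])] 24.0 [312. 251.]
1.54 [array([481., 103.]), array([533., 201.])] 31.2 [292. 251.]
```

View pics/s10z.png

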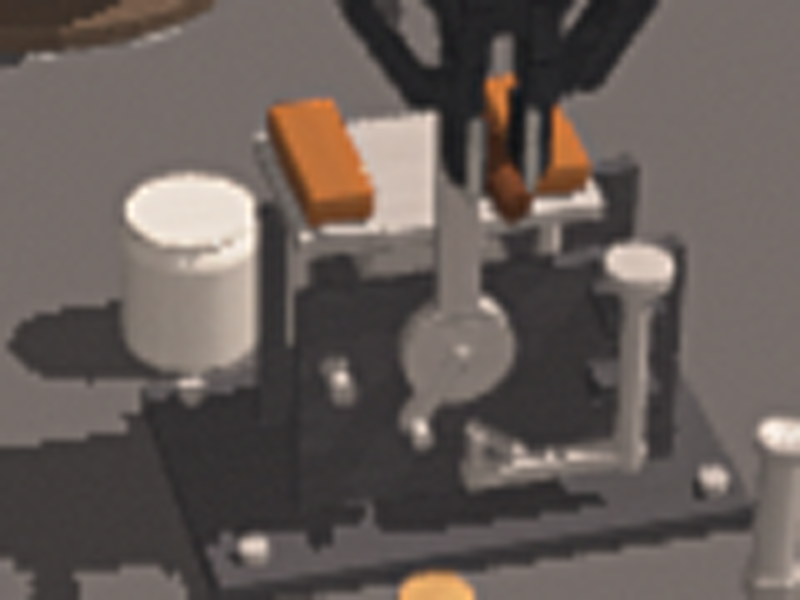

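View pics/w10.png

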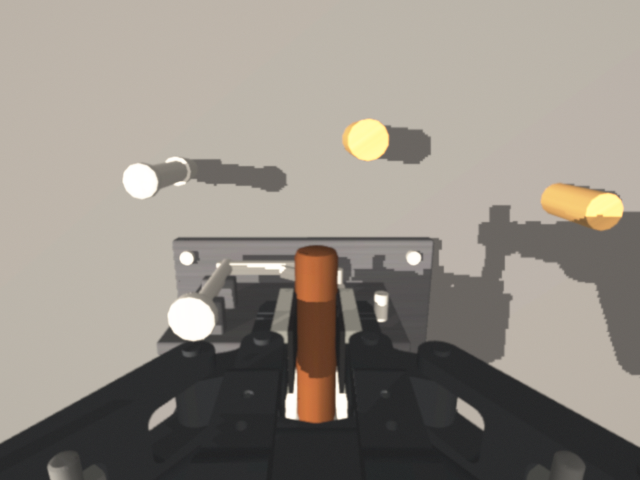

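The lever reads about 1.48: the rod end is +56 px from the hub, against +54 in the model. But the rod now sits only about 6.5 mm behind the fingertips. I'll loosen very slightly, so the rod stays caged, lower 10 mm and grip again for a secure hold.

{"op": "servo_tool", "data": {"series": [[0.8,0,0.02,-0.04,0,0,0],[0.78,0,0.02,-0.12,0,0,0],[0.78,0,0,-0.14,0,0,0],[0.9,0,0,-0.04,0,0,0],[1,0,0,0,0,0,0]], "squeeze": 40}}

```text
t: 11.85
position: [617.1, 23.6, 201.5]
orientation: [-0.0, 0.999, -0.04, -0.0]
contact_force: [-2.3, -2.3, 7.0]
finger_gap: 0.172
```

{"op": "servo_tool", "data": {"series": [[1,0,0,0,0,0,0],[1,0,0,0,0,0,0],[1,0,0,0,0,0,0],[1,0,0,0,0,0,0],[1,0,0,0,0,0,0]]}}

```text
t: 12.35
position: [617.1, 23.6, 201.5]
orientation: [-0.0, 0.999, -0.04, -0.0]
contact_force: [-1.5, -2.3, 6.9]
finger_gap: 0.179
```

Run:
```python
from h import *
s=env.observe(); print(s['position'],s['contact_force'],s['finger_gap'])
im=env.read_camera('scene')[:,:,::-1]; cv2.imwrite('pics/s11.png',im);cv2.imwrite('pics/s11z.png',cv2.resize(im[180:270,260:380],(800,600),interpolation=cv2.INTER_CUBIC))
im=env.read_camera('wrist')[:,:,::-1]; cv2.imwrite('pics/w11.png',im)
```

```text
[617.0681763   23.63076488 201.50755709] [-1.5099253  -2.2951255   6.92851388] 0.17857506718784186
```

View pics/s11z.png

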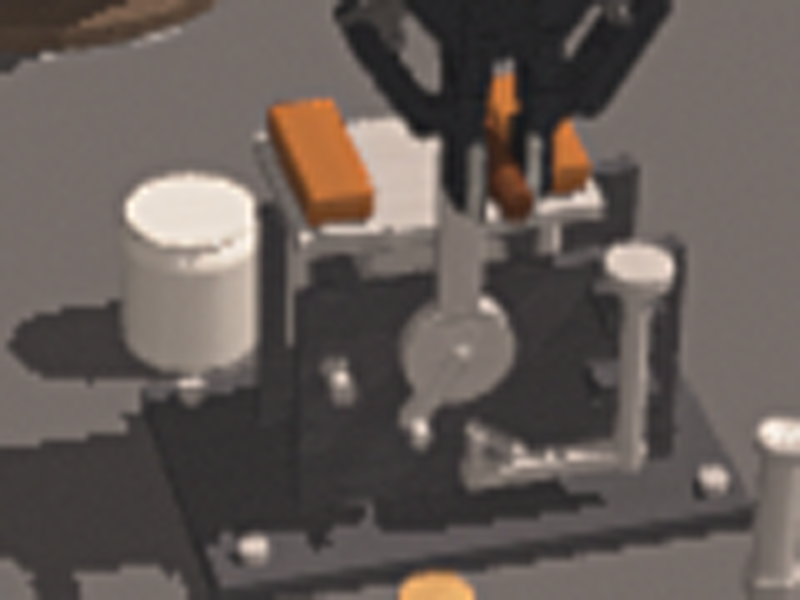

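View pics/w11.png

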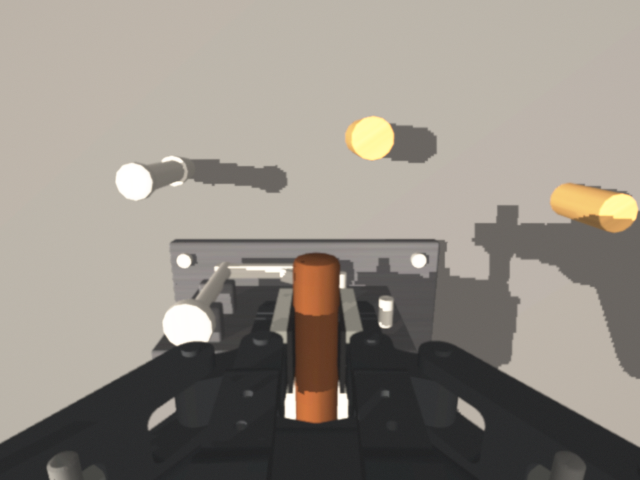

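Run:
```python
from h import *
W=cam('wrist');im=cv2.imread('pics/w11.png');hsv=cv2.cvtColor(im,cv2.COLOR_BGR2HSV)
m=(im.min(2)>170).astype(np.uint8); m[:298]=0;m[342:]=0;m[:,:160]=0;m[:,216:]=0
n,l,st,ce=cv2.connectedComponentsWithStats(m);k=1+st[1:,4].argmax();print(st[k],ce[k])
m=((hsv[...,1]>120)&(hsv[...,0]<14)).astype(np.uint8);m[:250]=0;m[290:]=0;m[:,:285]=0;m[:,350:]=0
xs=[np.nonzero(m[r])[0].mean() for r in range(268,288)];u=np.mean(xs);print('rod col',u)
t=np.radians(-4.6);R=np.array([[np.cos(t),-np.sin(t)],[np.sin(t),np.cos(t)]])
P=onz(W,(189.5,324),138);G=onz(W,(u,275),220)
P2=onz(W,ce[k],138)
print(P,P2,G)
for p in(P,P2): print('rod - plunger in lift axes',R.T@(G-p)[:2],'want y -75')
```

```text
[ 160  298   52   44 1821] [183.55244371 321.80889621]
rod col 315.475
[583.64437474 100.33584417 138.        ] [585.3102976  103.58148136 138.        ] [638.88856336  21.8629981  220.        ]
rod - plunger in lift axes [ 61.35967822 -73.789551  ] want y -75
rod - plunger in lift axes [ 59.95941811 -77.15833881] want y -75
```

The lever is upright to within about 0.02 rad by three estimates. I'll nudge 1 mm to centre it, check the bystanders, and hand in if the check is clean.

{"op": "servo_tool", "data": {"series": [[1,0,0.03,0.02,0,0,0],[1,0,0,0,0,0,0],[1,0,0,0,0,0,0],[1,0,0,0,0,0,0],[1,0,0,0,0,0,0]]}}

```text
t: 12.95
position: [617.1, 24.5, 201.6]
orientation: [0.0, 0.999, -0.04, -0.0]
contact_force: [-0.3, -2.3, -0.6]
finger_gap: 0.174
```

Run:
```python
from h import *
s=env.observe(); print(s['t'],s['position'],s['contact_force'],s['finger_gap'])
im=env.read_camera('scene')[:,:,::-1]; a=cv2.imread('pics/scene0.png')
def c(i,b):
    x0,y0,x1,y1=b;h=cv2.cvtColor(np.ascontiguousarray(i[y0:y1,x0:x1]),cv2.COLOR_BGR2HSV);m=(h[...,1]>110)&(h[...,2]>130);ys,xs=np.nonzero(m);return (xs.mean()+x0).round(1),(ys.mean()+y0).round(1)
for b in((244,260,264,292),(316,262,335,294)): print(c(a,b),c(im,b))
cv2.imwrite('pics/s12.png',im)
```

```text
12.95 [617.07694884  24.460046   201.62788654] [-0.28368397 -2.29751058 -0.6481807 ] 0.1736243293772985
(np.float64(254.5), np.float64(275.3)) (np.float64(254.5), np.float64(276.2))
(np.float64(326.1), np.float64(276.6)) (np.float64(325.9), np.float64(276.9))
```

View pics/s12.png

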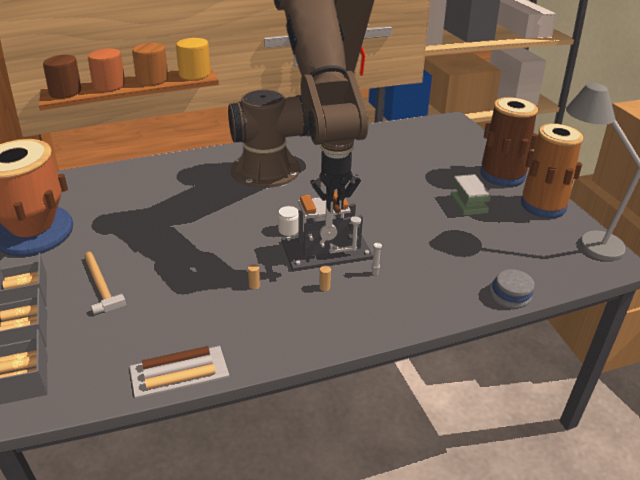

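The lever is upright and gripped, with only small forces on the tool. The tin, cylinders, punch and hammer are where they were, so I'm handing in.

```bash
python3 -c "
from plant import env
print(env.finish_job())"
```

```text
the job is handed in; nothing more can be done
None
```

I pressed the plunger fully down, and the camera showed the lever drop onto its stop. I then gripped the lever, swung it up past the catch to upright, and handed the job in at about 13 s, still holding it.

**Last checks:**
- **Lever angle:** about 1.48 rad, good to roughly ±0.02. The grip stood at y = 24.5 mm; my estimates for upright were 24 to 27 mm. The cameras disagreed by 3–4 mm on where the lift sits, so I went by the tighter clues near the grip.
- **Hold:** the rod sits about 18 mm behind the fingertips, and the last force on the tool was about 2 N.
- **Other things:** in the last scene picture nothing had visibly moved. I measured the two cylinders (within 1 px of where they started); the rest I checked only by eye, and the plumb bob couldn't be seen in that view.

**What went less well:**
- **Force on the way up:** the sideways force reached about 30 N midway, because my path ran slightly inside the lever's circle. I eased it off before going on.
- **Rod slip:** the rod slid about 10 mm in the pads. At the top I loosened the grip a little, moved 10 mm lower and gripped again; the lever stayed up between the fingers.

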